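# Check-weigh a wash bottle on an arrested beam balance

### The arm

A 6-joint arm with a two-finger parallel gripper is mounted at the origin on the work surface. World frame = base frame: x ahead of the robot, y to its left, z up, the work surface at z = 0. Lengths are in m, angles in rad, forces in N, time in s.
With the tool pointing down it reaches from about 0.35 to 0.85 m from the base axis. Payload 8.1 kg.
Tool frame: the origin (TCP) lies midway between the tips of the shut fingers; the grasp point (between the pads) lies 19 mm behind it; z points along the fingers, y is the direction in which the jaws open and shut (so a half turn about z gives the same grasp; the last joint's range is limited). The gripper opens to 93 mm and grips with 3 to 60 N. Pads are 15 mm wide; open, the fingers measure 128 mm over their backs; the gripper's body (75 mm by 188 mm) begins 65 mm behind the grasp point.
Start: joints at [-1.337, 0.13, 1.488, -0, 1.523, -0.085], TCP at [0.188, -0.57, 0.219] pointing down, gripper open.
Joint ranges: [-2.96, 2.96], [-0.89, 2.26], [0.02, 2.5], [-1.34, 4.48], [0, 2.73], [-2.66, 2.66]. Speed limits (rad/s): [2.39, 2.39, 2.79, 3.14, 3.14, 3.14].

### API

Orientations are given as a rotation vector (axis times angle).
In Python, from plant import monitor, eyes, ticket gives the robot as it stands.
- The arm moves only by the tool send_rows, never from a script. Its argument "motion" is a list of rows, each a list of 2 entries, a list of its own where there are three numbers: the shift along the tool's x, y, z in m, then the turn about the tool's z in degrees. In form: [[[dx, dy, dz], twist], ...]. A call has 1 to 12 rows; each row is the pose to reach, as a shift and turn from the pose commanded when the call began, along the tool's axes at that moment; what a row does not reach only later rows make up. A row lasts 1/8 s, in which the tool goes at most 62.5 mm and 10.7 degrees, less where a joint would pass 70% of its speed; a pose out of reach is approached as far as the arm can. A call with a gripper value outside its range is refused whole. "jaw" is the finger opening in m, from 0 to 0.093, set as the call begins (left out, the last holds). The fingers move at their own pace and stop on an object; "squeeze" is the grip in N (left out, the last holds). Time passes only in rows, so rows that repeat a pose let the fingers close. It gives the time, the measured TCP pose, the force and the opening at its end, in the units of the state.
- monitor.read_state(): the state, without advancing time (a new reading comes with each control period).
- eyes.read_camera(name): name is "side" or "top" or "wrist"; returns the picture (384x512x3 uint8, red, green, blue); there is no depth.
- eyes.camera_model(name): a dict with "mtx" (3x3 intrinsics, pixels), "cam_to_world" (4x4, takes a point from camera to world coordinates); the wrist camera has in their place "mount" (4x4, takes a point from camera to tool coordinates, whose origin is the TCP and whose axes are the flange's). Camera axes: x right, y down, z forward; pixel columns grow to the right and rows downward; lengths in m; the calibration is good to about 2 mm. A picture is of the moment at which its call begins: read the wrist's pose just before it. camera_model takes no time and is no camera call.
- ticket.close_job(): hands the job in, once; it reports no verdict.
The state is a dict: "t": time; "q": joint angles; "dq": joint speeds; "joint_torque": joint torques, N m; "tool_pos": TCP position; "orientation": TCP orientation; "force": force on the tool from outside, world axes, zero at the start; "wrist_torque": the same for the moment, N m; "opening": finger opening in m.
Only numpy, scipy, OpenCV 4.12 (cv2) and the standard library are available. Lean on these libraries where they do the work, as an engineer would, in place of code of your own. Each camera call takes 0.05 s, during which the arm holds its last target.

### The job

Check whether the blue-capped wash bottle is properly filled: slowly swing the balance's arrest lever fully over so that the beam is let down gently and does not drop, let the beam come to rest, see which pan sinks, then swing the lever fully back to arrest the beam. Only with the beam arrested, take the blue-capped bottle off its pan and set it down upright, without dropping it, in the green bay if it was heavier than the white-capped reference bottle or in the red bay if it was lighter (if the two are too close to tell apart, either bay will do). Leave the reference bottle standing on its pan, the beam arrested and everything else where it is.

Things in the scene. Friction and masses are not known exactly. Their poses are not given: they have to be found in the camera images.
- balance: Fixed comparison balance: beige plinth 220 x 250 mm, 30 mm high. Origin: on the bench under the beam's middle; x from the lever side (facing the robot) to the back, y to its left along the beam, z up. The beam (290 mm long, 20 mm high, centre 75 mm up) is pivoted at its middle. A white dial plate with red pointer, 90 mm wide, stands behind the pivot, up to 208 mm high.
- lever_hinge (a point): Point on the arrest lever's hinge axis, 45 mm above the bench, 107 mm in front (-x) of the beam's middle; axes parallel to the balance's. Around it a black lever housing, 30 x 50 mm, top 52 mm above the bench.
- lever_knob (a point): Centre of the orange knob on the end of the arrest lever, a 10 mm steel rod; 85 mm from the lever's hinge axis. The knob is a disc, 34 mm diameter, its flat faces 18 mm apart facing the balance's +x and -x. The lever swings in the balance's y-z plane. Fingers closed on the flat faces (along x) clear the rod.
- lever (a joint): Arrest lever, rad, hinged about the balance's x. 0: leaning 0.6 rad from upright to the balance's left (+y), posts up, beam held level (arrested). It swings up and over to 1.2: leaning 0.6 rad to the right (-y), beam free. Stays where left (friction, about 1.2 N at the knob). Posts sink 10 mm per rad; a swing of 2 s or more is gentle. Fully released past 0.95, arrested under 0.15.
- beam (a joint): Tilt of the beam about the balance's x axis, rad; 0 level, positive: left pan (+y) up and right pan down; stops at -0.1 and 0.1. Free, it swings to its stop on the heavier side within about a second for a clear difference (10 g or more); arrested, it is level.
- pan_left_top (a point): Centre of the top face of the left round steel pan (96 mm diameter, 5 mm thick), 140 mm to the left (+y) of the beam's middle, 100 mm above the bench when level. The pan stays level as the beam tilts.
- pan_right_top (a point): The same for the right pan, 140 mm to the right (-y).
- bottle_center (a point): Centre (65 mm above its foot) of the bottle to be checked, on one of the pans: ivory plastic, blue cap, 56 mm diameter, 130 mm high; shoulder slopes in from 82 to 100 mm above its foot, cap 42 mm diameter (46 mm over the ribs) from 102 to 130 mm. z is up along the bottle. 0.16 to 0.34 kg, not known beforehand.
- reference_center (a point): Centre (65 mm above its foot) of the reference bottle, on the other pan: the same bottle with a white cap, 0.25 kg. It stays on its pan.
- green_bay: Green shallow square tray, fixed, 110 x 110 mm outside, rim 14 mm high and 4 mm thick, floor 4 mm thick; for a bottle heavier than the reference. Origin: centre of its underside on the bench, z up.
- red_bay: Red tray, the same size, fixed; for a bottle lighter than the reference. Origin: centre of its underside.
- plate: Bystander: white well plate, 127 x 85 x 15 mm, loose on the bench. Origin: centre of its underside.
- tip_box: Bystander: grey box with yellow lid, 122 x 87 x 68 mm, loose. Origin: centre of its underside.
- squat_jar: Bystander: amber jar with black cap, 64 mm diameter, 90 mm high, loose. Origin: centre of its underside.
There are look-alikes about, which are no part of the job. Leave any turquoise look-alike of the part that bears bottle_center alone. What is shaped like the part that bears reference_center but brown is not meant.

How it is judged:
On the way, in this order (a step that is already met when the one before it is completed fails the run):
1. the arrest lever is fully over (past 0.95 rad), the bottles stand on their pans and the free beam has come to rest (under 0.05 rad/s for 0.4 s) (value of joint lever above 0.95 rad and velocity of joint beam between -0.05 and 0.05 rad/s and ((horizontal distance between bottle_center and pan_left_top below 0.035 m and distance between bottle_center and pan_left_top below 0.085 m) or (horizontal distance between bottle_center and pan_right_top below 0.035 m and distance between bottle_center and pan_right_top below 0.085 m)) and ((horizontal distance between reference_center and pan_left_top below 0.035 m and distance between reference_center and pan_left_top below 0.085 m) or (horizontal distance between reference_center and pan_right_top below 0.035 m and distance between reference_center and pan_right_top below 0.085 m))), for 0.4 s.
2. the lever is back (under 0.15 rad), the beam is held level within 0.03 rad and both bottles still stand on their pans (value of joint lever below 0.15 rad and value of joint beam between -0.03 and 0.03 rad and ((horizontal distance between bottle_center and pan_left_top below 0.035 m and distance between bottle_center and pan_left_top below 0.085 m) or (horizontal distance between bottle_center and pan_right_top below 0.035 m and distance between bottle_center and pan_right_top below 0.085 m)) and ((horizontal distance between reference_center and pan_left_top below 0.035 m and distance between reference_center and pan_left_top below 0.085 m) or (horizontal distance between reference_center and pan_right_top below 0.035 m and distance between reference_center and pan_right_top below 0.085 m))), for 0.2 s.
At the end, for the whole second after the job is handed in: Lever under 0.15 rad, beam level (0.03 rad); reference upright on its pan (35 mm of centre); blue-capped bottle released, at rest, upright (0.1 rad) on the floor of the right bay (35 mm of centre): green if over the 0.25 kg reference, red if under; within 8 g either counts (value of joint lever below 0.15 rad and value of joint beam between -0.03 and 0.03 rad and ((horizontal distance between reference_center and pan_left_top below 0.035 m and distance between reference_center and pan_left_top below 0.085 m) or (horizontal distance between reference_center and pan_right_top below 0.035 m and distance between reference_center and pan_right_top below 0.085 m)) and angle between each of reference_center, bottle_center's own z axis and vertical below 0.1 rad and linear speed of each of bottle, reference below 0.03 m/s and ((horizontal distance between bottle_center and green_bay below 0.035 m and z of bottle_center in the frame of green_bay below 0.078 m and contact force between bottle and green_bay above 2.3725 N) or (horizontal distance between bottle_center and red_bay below 0.035 m and z of bottle_center in the frame of red_bay below 0.078 m and contact force between bottle and red_bay below 2.5325 N))); the robot touches nothing.
It fails at once if the beam drops or is flung (faster than 0.6 rad/s) (velocity of joint beam above 0.6 rad/s or velocity of joint beam below -0.6 rad/s).
It fails at once if the blue-capped bottle leaves its pan while the beam is not arrested (lever past 0.2 rad) (value of joint lever above 0.2 rad and not ((horizontal distance between bottle_center and pan_left_top below 0.035 m and distance between bottle_center and pan_left_top below 0.085 m) or (horizontal distance between bottle_center and pan_right_top below 0.035 m and distance between bottle_center and pan_right_top below 0.085 m))).
It fails at once if the reference bottle leaves its pan or tips over (not ((horizontal distance between reference_center and pan_left_top below 0.035 m and distance between reference_center and pan_left_top below 0.085 m) or (horizontal distance between reference_center and pan_right_top below 0.035 m and distance between reference_center and pan_right_top below 0.085 m)) or angle between reference_center's own z axis and vertical above 0.3 rad).
It fails at once if the blue-capped bottle is tipped more than 0.6 rad, or dropped into a bay (faster than 0.6 m/s just above its floor, as after a fall of 20 mm) (angle between bottle_center's own z axis and vertical above 0.6 rad or (linear speed of bottle above 0.6 m/s and height (world z) of bottle_center below 0.085 m)).
It fails at once if the well plate, tip box or jar is shifted by more than 30 mm (distance of any of plate, tip_box, squat_jar from where it was at the start of the episode above 0.03 m).
It also fails if it takes over 67 s, if anything falls off the work surface, if the arm or the gripper's body presses on something with over 40 N, if the wrist force passes 120 N, or if a joint passes its speed limit or range.

## Working session

There is one attempt and no reset: what is moved stays moved. The work goes in short steps, Python scripts to look and compute and a tool call to move; the robot and the scene stay as the last step left them, time stands still between calls to the robot, and variables do not carry over. Pictures are saved under pics/ and viewed, and the job is handed in when it is done.

Besides the shell and the picture viewer there is one more tool, called after "Emit:" as name(argument=value, ...) on one line, values as JSON. send_rows: Moves the arm, as the interface text tells. Its arguments: {"type":"object","properties":{"motion":{"type":"array","items":{"type":"array"}},"jaw":{"type":"number"},"squeeze":{"type":"number"}},"required":["motion"]}

```bash
mkdir -p pics; python3 - <<'E'
from plant import monitor, eyes, ticket
import cv2, numpy as np
s=monitor.read_state(); print(s)
for n in ['side','top']:
    im=eyes.read_camera(n); cv2.imwrite(f'pics/{n}0.png',im[:,:,::-1]); m=eyes.camera_model(n); print(n,m)
print(eyes.camera_model('wrist'))
E
```

```text
{'t': 0.0, 'q': array([-1.33737290e+00,  1.31142264e-01,  1.48928981e+00,  2.53391443e-05,
        1.52301519e+00, -8.54380337e-02]), 'dq': array([ 0.0004827 , -0.00018521, -0.00030403, -0.00068106, -0.00056358,
        0.00028778]), 'joint_torque': array([ 4.45714550e-04, -5.59839070e+01, -4.91758382e+01,  7.68999243e-02,
        3.51299671e-02, -1.67658050e-04]), 'tool_pos': array([ 0.18796526, -0.56918613,  0.21759297]), 'orientation': array([-3.09992278e+00, -4.98451421e-01,  1.75609884e-04]), 'force': array([ 0.23931927, -0.03454338,  0.69813022]), 'wrist_torque': array([-0.04192447,  0.01339826, -0.02485633]), 'opening': 0.09294480883944835}
side {'mtx': array([[430.04772274,   0.        , 259.65548731],
       [  0.        , 430.04772274, 194.76168225],
       [  0.        ,   0.        ,   1.        ]]), 'cam_to_world': array([[ 0.99604329, -0.03999632,  0.07936029,  0.54480123],
       [-0.08800455, -0.5681904 ,  0.81817777, -0.83028759],
       [ 0.01236766, -0.82192455, -0.5694621 ,  0.73624853],
       [ 0.        ,  0.        ,  0.        ,  1.        ]])}
top {'mtx': ar
[... 228 characters left out ...]
,
       [-0.98650406,  0.1605343 , -0.03222532,  0.07821979],
       [-0.00343875, -0.21708135, -0.97614746,  1.031028  ],
       [ 0.        ,  0.        ,  0.        ,  1.        ]])}
{'mtx': array([[331.82106526,   0.        , 253.23618617],
       [  0.        , 331.82106526, 180.89805924],
       [  0.        ,   0.        ,   1.        ]]), 'mount': array([[-7.16092069e-05, -9.66484885e-01, -2.56723513e-01,
         7.07580152e-02],
       [ 9.99999997e-01, -6.08405331e-05, -4.98892794e-05,
        -4.48199183e-04],
       [ 3.25980391e-05, -2.56723516e-01,  9.66484886e-01,
        -1.65886712e-01],
       [ 0.00000000e+00,  0.00000000e+00,  0.00000000e+00,
         1.00000000e+00]])}
```

View pics/side0.png

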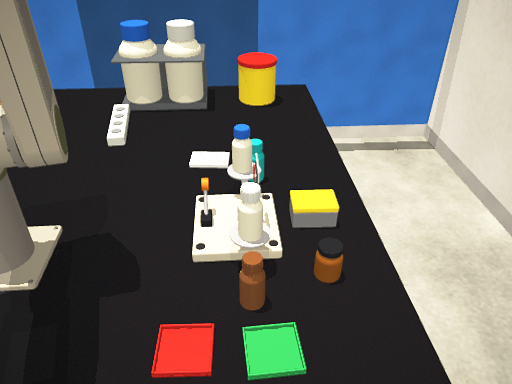

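View pics/top0.png

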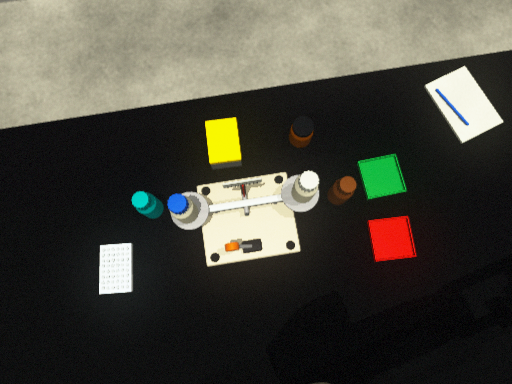

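```bash
cat > h.py <<'E'
import cv2, numpy as np
from plant import monitor, eyes, ticket
from scipy.spatial.transform import Rotation as R
def cast(n,uv,z):
    m=eyes.camera_model(n); K=m['mtx'];T=m['cam_to_world']
    d=T[:3,:3]@np.linalg.inv(K)@np.array([uv[0],uv[1],1.]); o=T[:3,3]
    return o+d*(z-o[2])/d[2]
def ray(n,uv):
    m=eyes.camera_model(n); T=m['cam_to_world']
    d=T[:3,:3]@np.linalg.inv(m['mtx'])@np.array([uv[0],uv[1],1.]); return T[:3,3],d/np.linalg.norm(d)
def tri(a,b):
    (o1,d1),(o2,d2)=a,b
    A=np.stack([d1,-d2],1); t=np.linalg.lstsq(A,o2-o1,rcond=None)[0]
    p,q=o1+t[0]*d1,o2+t[1]*d2; return (p+q)/2,np.linalg.norm(p-q)
def proj(n,p):
    m=eyes.camera_model(n); c=np.linalg.inv(m['cam_to_world'])@np.append(p,1); u=m['mtx']@c[:3]; return u[:2]/u[2]
def blobs(im,lo,hi,amin=15):
    h=cv2.cvtColor(im,cv2.COLOR_RGB2HSV); m=cv2.inRange(h,lo,hi)
    n,l,s,c=cv2.connectedComponentsWithStats(m)
    return [(s[i].tolist(),c[i].round(1).tolist(),(l==i)) for i in range(1,n) if s[i][4]>=amin]
E
python3 - <<'E'
from h import *
for n in ['side','top']:
    im=cv2.imread(f'pics/{n}0.png')[:,:,::-1].copy()
    for nm,lo,hi in [('blue',(105,150,60),(125,255,255)),('orange',(5,180,150),(16,255,255)),('green',(50,150,60),(75,255,255)),('red',(0,200,100),(3,255,255)),('yellow',(25,180,100),(32,255,255)),('beige',(10,10,150),(30,60,255))]:
        for s,c,m in blobs(im,lo,hi):
            r=cv2.minAreaRect(np.argwhere(m)[:,::-1].astype(np.float32))
            print(n,nm,s,c,'rect',np.round(cv2.boxPoints(r),1).tolist() if s[4]>300 else '')
im=cv2.imread('pics/top0.png'); cv2.imwrite('pics/topc.png',cv2.resize(im[150:280,150:340],None,fx=4,fy=4,interpolation=cv2.INTER_CUBIC))
im=cv2.imread('pics/side0.png'); cv2.imwrite('pics/sidec.png',cv2.resize(im[110:270,170:300],None,fx=3.7,fy=3.7,interpolation=cv2.INTER_CUBIC))
E
```

```text
side blue [27, 0, 432, 126, 33923] [269.6, 46.9] rect [[27.0, 0.0], [458.0, 0.0], [458.0, 125.0], [27.0, 125.0]]
side blue [233, 124, 17, 15, 210] [241.1, 131.4] rect 
side orange [201, 178, 8, 12, 50] [204.8, 185.3] rect 
side orange [316, 250, 27, 15, 135] [327.6, 259.6] rect 
side green [242, 322, 65, 58, 3035] [272.9, 350.7] rect [[241.39999389648438, 326.79998779296875], [300.5, 319.79998779296875], [306.70001220703125, 373.29998779296875], [247.6999969482422, 380.29998779296875]]
side red [238, 53, 38, 15, 463] [256.5, 60.1] rect [[238.0, 53.0], [275.0, 53.0], [275.0, 67.0], [238.0, 67.0]]
side red [151, 323, 63, 54, 2930] [183.6, 350.2] rect [[151.0, 323.0], [213.0, 323.0], [213.0, 376.0], [151.0, 376.0]]
side yellow [239, 66, 36, 39, 1123] [256.1, 86.2] rect [[239.0, 66.0], [274.0, 66.0], [274.0, 104.0], [239.0, 104.0]]
side yellow [290, 189, 49, 24, 1002] [313.8, 200.5] rect [[289.8999938964844, 189.6999969482422], [337.5, 188.39999389648438], [338.20001220703125, 211.0], [290.5, 212.3000030517578]]
side beige [327, 0, 185, 384, 39939] [452.2, 198.0] rect [[327.0, 0.0], [511
[... 3139 characters left out ...]
0351562]]
top beige [0, 0, 512, 128, 44417] [217.6, 47.5] rect [[-0.0, 0.0], [511.0, 0.0], [511.0, 127.0], [0.0, 127.0]]
top beige [425, 66, 78, 75, 2019] [468.8, 100.0] rect [[424.29998779296875, 85.0999984741211], [460.70001220703125, 60.0], [503.0, 121.30000305175781], [466.6000061035156, 146.39999389648438]]
top beige [431, 92, 36, 45, 428] [449.0, 114.4] rect [[425.6000061035156, 99.80000305175781], [435.1000061035156, 91.0999984741211], [469.1000061035156, 128.39999389648438], [459.6000061035156, 137.10000610351562]]
top beige [170, 172, 149, 94, 6726] [249.2, 217.8] rect [[166.5, 189.89999389648438], [315.5, 166.39999389648438], [328.20001220703125, 246.5], [179.1999969482422, 270.0]]
```

View pics/topc.png

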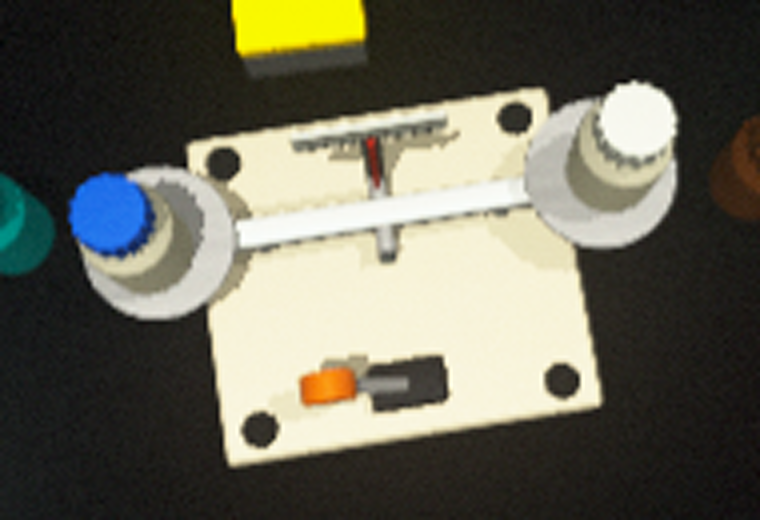

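View pics/sidec.png

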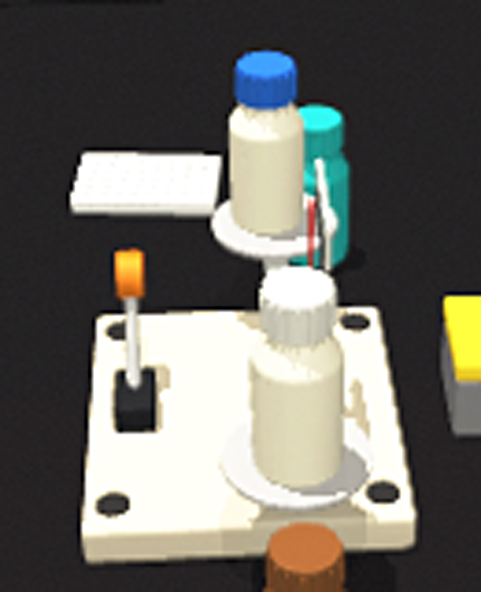

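```bash
python3 - <<'E'
from h import *
np.set_printoptions(precision=4,suppress=True)
c=lambda x,y:(x/4+150-.375,y/4+150-.375)
P=[cast('top',c(*p),0.03)[:2] for p in [(232,462),(188,145),(547,90),(601,405)]]
FL,BL,BR,FR=P; print(P)
for a,b in zip(P,P[1:]+P[:1]): print(np.linalg.norm(a-b))
C=sum(P)/4; ydir=((FL+BL)-(FR+BR))/2; ydir/=np.linalg.norm(ydir); xdir=np.array([ydir[1],-ydir[0]])
print('centre',C,'y',ydir,'x',xdir, 'yaw',np.arctan2(xdir[1],xdir[0]))
for n,uv in [('panL',(158,243)),('panR',(600,173))]:
    print(n,cast('top',c(*uv),.1), 'pred',C+ydir*(.14 if n=='panL' else -.14))
hinge=C-xdir*.107; print('hinge',hinge)
knob=hinge+ydir*.085*np.sin(.6); zk=.045+.085*np.cos(.6); print('knob pred',knob,zk, proj('top',[*knob,zk]),proj('side',[*knob,zk]))
print('tri knob',tri(ray('top',(231.8,246.3)),ray('side',(204.8,185.3))))
print('tri knob crop',tri(ray('top',(231.5,246)),ray('side',(129.5/3.7+170-.36,274/3.7+110-.36))))
print('capblue',cast('top',c(104,215),.23),'capwhite',cast('top',c(638,122),.23))
print('pred ref', )
for n,b in [('green',[[356.1,160.9],[398.1,151.5],[406.9,190.9],[364.8,200.3]]),('red',[[366.7,220.2],[408.2,212.5],[416.3,256.0],[374.7,263.7]])]:
    q=[cast('top',x,.014)[:2] for x in b]; print(n,sum(q)/4,[np.linalg.norm(q[i]-q[i-1]) for i in range(4)])
print('greens',cast('side',(272.9,350.7),.008),'red',cast('side',(183.6,350.2),.008))
print('yellow',cast('top',(222.7,140.2),.068),'turq cap',cast('top',(141,200),.13),'plate',cast('top',(115,268),.015),'brown cap',cast('top',(347,184),.13),'jar',cast('top',(302,126),.09))
s=monitor.read_state();r=R.from_rotvec(s['orientation']).as_matrix();print(r)
E
```

```text
[array([0.4625, 0.1946]), array([0.6767, 0.1949]), array([ 0.6746, -0.0522]), array([ 0.4592, -0.0482])]
0.21417910832257392
0.24717515691078862
0.21541941336907275
0.24275877962451273
centre [0.5683 0.0723] y [0.0108 0.9999] x [ 0.9999 -0.0108] yaw -0.010837786583247085
panL [0.5993 0.2134 0.1   ] pred [0.5698 0.2123]
panR [ 0.5978 -0.0661  0.1   ] pred [ 0.5667 -0.0677]
hinge [0.4613 0.0734]
knob pred [0.4618 0.1214] 0.11515352726732266 [233.7599 259.2631] [193.1426 184.4686]
tri knob (array([0.4925, 0.1215, 0.1112]), np.float64(0.0012860588456610209))
tri knob crop (array([0.4927, 0.1218, 0.1161]), np.float64(0.0018262947222981221))
capblue [0.5933 0.2213 0.23  ] capwhite [ 0.5967 -0.0717  0.23  ]
pred ref
green [ 0.6255 -0.3121] [np.float64(0.11352228783882562), np.float64(0.12254925856005519), np.float64(0.11438274892969146), np.float64(0.11993795780697464)]
red [ 0.4538 -0.2979] [np.float64(0.11617364598759085), np.float64(0.11557840601691453), np.float64(0.116879743529538), np.float64(0.11296518649721153)]
greens [ 0.625  -0.3185  0.008 ] red [ 0.4515 -0.3035  0.008 ]
yellow [0.7801 0.1049 0.068 ] turq cap [0.6378 0.3209 0.13  ] plate [0.4958 0.4377 0.015 ] brown cap [ 0.5947 -0.1797  0.13  ] jar [ 0.7764 -0.1081  0.09  ]
[[ 0.9496  0.3134 -0.0004]
 [ 0.3134 -0.9496  0.0016]
 [ 0.0001 -0.0016 -1.    ]]
```

```bash
cat >> h.py <<'E'
def to(goal,yaw):
    s=monitor.read_state(); r=R.from_rotvec(s['orientation']).as_matrix(); y0=np.arctan2(r[1,0],r[0,0])
    # ideal vertical tool
    Rt=np.array([[np.cos(y0),np.sin(y0),0],[np.sin(y0),-np.cos(y0),0],[0,0,-1]])
    d=Rt.T@(np.array(goal)-s['tool_pos']); t=np.degrees((yaw-y0+np.pi)%(2*np.pi)-np.pi)
    print('t',round(s['t'],2),'pos',s['tool_pos'].round(4),'yaw',round(y0,4),'shift',d.round(4),'twist',round(-t,2),'F',s['force'].round(2),'open',round(s['opening'],4))
def snap(n,f,crop=None,k=1):
    im=eyes.read_camera(n); cv2.imwrite('pics/'+f+'_full.png',im[:,:,::-1])
    if crop: x0,y0,x1,y1=crop; im=im[y0:y1,x0:x1]
    im=cv2.resize(im,None,fx=k,fy=k,interpolation=cv2.INTER_CUBIC); cv2.imwrite('pics/'+f+'.png',im[:,:,::-1])
E
python3 - <<'E'
from h import *
print('dial',cast('top',(242.5,182.5),.208))
to([.492,.1216,.30],np.pi/2-.005)
E
```

```text
dial [0.62085402 0.07200769 0.208     ]
t 0.1 pos [ 0.1879 -0.5693  0.2177] yaw 0.3188 shift [ 0.5053 -0.5608 -0.0823] twist -71.45 F [0.48 0.34 0.56] open 0.093
```

Possible mix-ups (top view pixels):
- **Checked bottle:** the small blue cap on the left pan at (177,203).
- **Not the checked bottle:** the turquoise bottle on the bench at (147,203), and the large blue-capped bottle in the rack (side view 135,40).
- **Reference:** the white cap on the right pan at (309,180).
- **Not the reference:** the brown bottle at (345,185) and the large white-capped bottle in the rack (side view 180,40).
- **Knob:** the orange disc at (232,246).

The close crops already viewed confirm these choices.

Emit:
send_rows(motion=[[[0,0,-0.06],0],[[0.05,-0.05,-0.082],-10],[[0.09,-0.1,-0.082],-20],[[0.505,-0.561,-0.082],-71.5],[[0.505,-0.561,-0.082],-71.5],[[0.505,-0.561,-0.082],-71.5],[[0.505,-0.561,-0.082],-71.5],[[0.505,-0.561,-0.082],-71.5],[[0.505,-0.561,-0.082],-71.5],[[0.505,-0.561,-0.082],-71.5],[[0.505,-0.561,-0.082],-71.5],[[0.505,-0.561,-0.082],-71.5]], jaw=0.05, squeeze=6)

```text
t: 1.6
tool_pos: [0.4639, 0.059, 0.3004]
orientation: [2.225, 2.217, -0.0]
force: [0.5, -1.1, 0.8]
opening: 0.0496
```

```bash
python3 - <<'E'
from h import *
to([.492,.1216,.097],np.pi/2-.005)
E
```

```text
t 1.6 pos [0.4639 0.059  0.3004] yaw 1.567 shift [0.0627 0.0279 0.2034] twist 0.07 F [ 0.55 -1.08  0.78] open 0.0496
```

Emit:
send_rows(motion=[[[0,0,0],0],[[0,0,0],0]])

```text
t: 1.85
tool_pos: [0.4632, 0.0568, 0.3001]
orientation: [-2.224, -2.218, 0.002]
force: [0.3, 0.0, -0.4]
opening: 0.0502
```

```bash
python3 - <<'E'
from h import *
to([.492,.1216,.097],np.pi/2-.005)
snap('wrist','w1')
s=monitor.read_state();m=eyes.camera_model('wrist');r=R.from_rotvec(s['orientation']).as_matrix()
T=np.eye(4);T[:3,:3]=r;T[:3,3]=s['tool_pos'];T=T@m['mount'];c=np.linalg.inv(T)@np.array([.492,.1216,.115,1]);u=m['mtx']@c[:3];print(u/u[2])
E
```

```text
t 1.85 pos [0.4632 0.0568 0.3001] yaw 1.5679 shift [0.0649 0.0286 0.2031] twist 0.12 F [ 0.31  0.03 -0.38] open 0.0502
[281.42154727  98.3589959    1.        ]
```

View pics/w1.png

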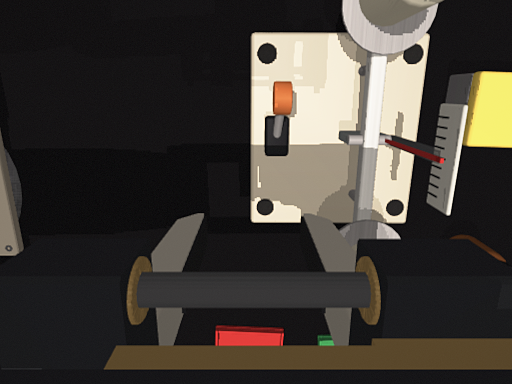

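The wrist view shows the knob at about (283,97), and I predicted (281,98), so the estimate is good. Next I go above the knob and descend.

Emit:
send_rows(motion=[[[0.03,0.015,0.0],0],[[0.065,0.029,0.03],0],[[0.065,0.029,0.07],0],[[0.065,0.029,0.11],0],[[0.065,0.029,0.14],0],[[0.065,0.029,0.17],0],[[0.065,0.029,0.19],0],[[0.065,0.029,0.203],0],[[0.065,0.029,0.203],0],[[0.065,0.029,0.203],0]])

```text
t: 3.15
tool_pos: [0.4936, 0.1213, 0.0987]
orientation: [2.226, 2.215, 0.002]
force: [0.8, -0.4, -0.8]
opening: 0.05
```

```bash
python3 - <<'E'
from h import *
to([.492,.1216,.097],np.pi/2-.005)
snap('side','s1',(140,100,320,280),3)
snap('top','t1',(150,150,340,280),4)
E
```

```text
t 3.15 pos [0.4936 0.1213 0.0987] yaw 1.5659 shift [ 0.0003 -0.0016  0.0017] twist 0.01 F [ 0.75 -0.42 -0.76] open 0.05
```

View pics/s1.png

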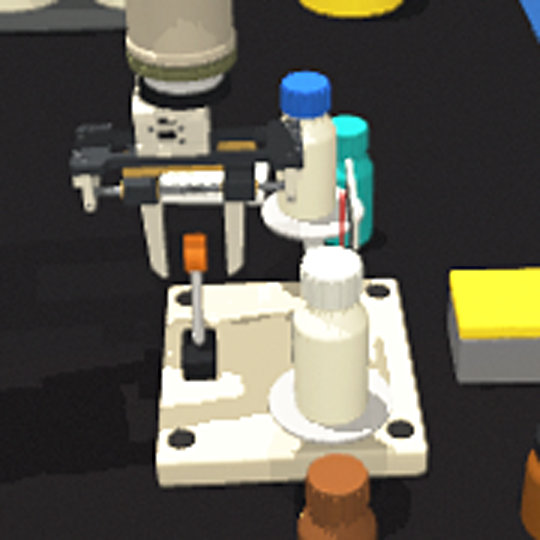

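The knob (195,252 in the crop) sits between the open fingers. Closing.

Emit:
send_rows(motion=[[[0,0,0.001],0],[[0,0,0.001],0],[[0,0,0.001],0],[[0,0,0.001],0],[[0,0,0.001],0]], jaw=0.012, squeeze=8)

```text
t: 3.88
tool_pos: [0.4924, 0.1218, 0.0965]
orientation: [-2.225, -2.216, 0.001]
force: [-4.0, -0.4, 2.8]
opening: 0.0171
```

```bash
python3 - <<'E'
from h import *
to([.492,.1216,.097],np.pi/2-.005)
hy,hz=.1216-.085*np.sin(.6),.045
for k in range(0,25):
    a=.6-1.2*k/24   # lean
    print(k,round(.085*(np.sin(a)-np.sin(.6)),4),round(-.085*(np.cos(a)-np.cos(.6)),4))
E
```

```text
t 3.88 pos [0.4924 0.1218 0.0965] yaw 1.5667 shift [-0.0002 -0.0004 -0.0005] twist 0.05 F [-3.97 -0.41  2.77] open 0.0171
0 0.0 -0.0
1 -0.0036 -0.0023
2 -0.0072 -0.0044
3 -0.011 -0.0064
4 -0.0149 -0.0081
5 -0.0188 -0.0097
6 -0.0229 -0.0111
7 -0.027 -0.0122
8 -0.0311 -0.0132
9 -0.0353 -0.0139
10 -0.0395 -0.0144
11 -0.0437 -0.0147
12 -0.048 -0.0148
13 -0.0522 -0.0147
14 -0.0565 -0.0144
15 -0.0607 -0.0139
16 -0.0649 -0.0132
17 -0.069 -0.0122
18 -0.0731 -0.0111
19 -0.0771 -0.0097
20 -0.0811 -0.0081
21 -0.085 -0.0064
22 -0.0887 -0.0044
23 -0.0924 -0.0023
24 -0.096 -0.0
```

```bash
python3 - <<'E'
import numpy as np
for c in range(3):
    a0=.6-.4*c
    print([[[round(.085*(np.sin(a)-np.sin(a0)),3),0,round(-.085*(np.cos(a)-np.cos(a0)),3)],0] for a in a0-np.arange(1,13)/30])
E
```

```text
[[[np.float64(-0.002), 0, np.float64(-0.002)], 0], [[np.float64(-0.005), 0, np.float64(-0.003)], 0], [[np.float64(-0.007), 0, np.float64(-0.004)], 0], [[np.float64(-0.01), 0, np.float64(-0.006)], 0], [[np.float64(-0.012), 0, np.float64(-0.007)], 0], [[np.float64(-0.015), 0, np.float64(-0.008)], 0], [[np.float64(-0.018), 0, np.float64(-0.009)], 0], [[np.float64(-0.02), 0, np.float64(-0.01)], 0], [[np.float64(-0.023), 0, np.float64(-0.011)], 0], [[np.float64(-0.026), 0, np.float64(-0.012)], 0], [[np.float64(-0.028), 0, np.float64(-0.013)], 0], [[np.float64(-0.031), 0, np.float64(-0.013)], 0]]
[[[np.float64(-0.003), 0, np.float64(-0.001)], 0], [[np.float64(-0.006), 0, np.float64(-0.001)], 0], [[np.float64(-0.008), 0, np.float64(-0.001)], 0], [[np.float64(-0.011), 0, np.float64(-0.002)], 0], [[np.float64(-0.014), 0, np.float64(-0.002)], 0], [[np.float64(-0.017), 0, np.float64(-0.002)], 0], [[np.float64(-0.02), 0, np.float64(-0.002)], 0], [[np.float64(-0.023), 0, np.float64(-0.002)], 0], [[np.float64(-0.025), 0, np.float64(-0.001)], 0], [[np.float64(-0.028), 0, np.float64(-0.001)], 0], [[np.float64(-0.031), 0, np.float64(-0.001)], 0], [[np.float64(-0.034), 0, np.float64(-0.0)], 0]]
[[[np.float64(-0.003), 0, np.float64(0.001)], 0], [[np.float64(-0.006), 0, np.float64(0.001)], 0], [[np.float64(-0.008), 0, np.float64(0.002)], 0], [[np.float64(-0.011), 0, np.float64(0.003)], 0], [[np.float64(-0.014), 0, np.float64(0.004)], 0], [[np.float64(-0.016), 0, np.float64(0.005)], 0], [[np.float64(-0.019), 0, np.float64(0.006)], 0], [[np.float64(-0.021), 0, np.float64(0.007)], 0], [[np.float64(-0.024), 0, np.float64(0.009)], 0], [[np.float64(-0.026), 0, np.float64(0.01)], 0], [[np.float64(-0.029), 0, np.float64(0.012)], 0], [[np.float64(-0.031), 0, np.float64(0.013)], 0]]
```

Emit:
send_rows(motion=[[[-0.002,0,-0.002],0],[[-0.005,0,-0.003],0],[[-0.007,0,-0.004],0],[[-0.01,0,-0.006],0],[[-0.012,0,-0.007],0],[[-0.015,0,-0.008],0],[[-0.018,0,-0.009],0],[[-0.02,0,-0.01],0],[[-0.023,0,-0.011],0],[[-0.026,0,-0.012],0],[[-0.028,0,-0.013],0],[[-0.031,0,-0.013],0]])

```text
t: 5.38
tool_pos: [0.4923, 0.0907, 0.1096]
orientation: [-2.225, -2.216, 0.001]
force: [-7.4, 3.3, 1.4]
opening: 0.0181
```

Emit:
send_rows(motion=[[[-0.003,0,-0.001],0],[[-0.006,0,-0.001],0],[[-0.008,0,-0.001],0],[[-0.011,0,-0.002],0],[[-0.014,0,-0.002],0],[[-0.017,0,-0.002],0],[[-0.02,0,-0.002],0],[[-0.023,0,-0.002],0],[[-0.025,0,-0.001],0],[[-0.028,0,-0.001],0],[[-0.031,0,-0.001],0],[[-0.034,0,0],0]])

```text
t: 6.88
tool_pos: [0.4921, 0.0566, 0.1099]
orientation: [-2.225, -2.216, 0.001]
force: [-8.3, 1.8, 4.3]
opening: 0.018
```

```bash
python3 - <<'E'
from h import *
to([.492,.1216-.065,.097+.013],np.pi/2-.005)
snap('side','s2',(140,100,320,280),3)
E
```

```text
t 6.88 pos [0.4921 0.0566 0.1099] yaw 1.5668 shift [ 0.     -0.0001 -0.0001] twist 0.06 F [-8.28  1.82  4.26] open 0.018
```

View pics/s2.png

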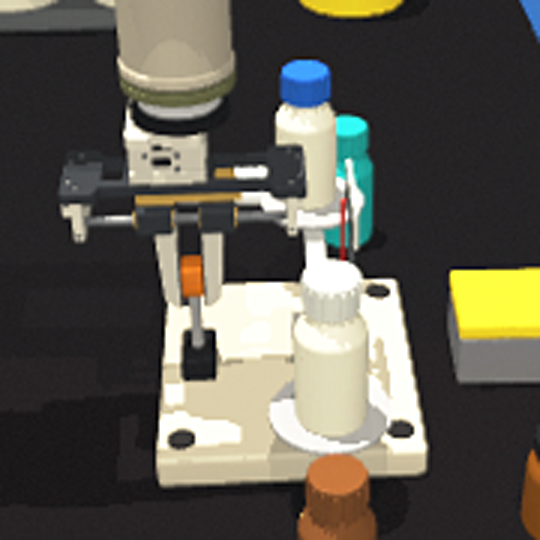

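Emit:
send_rows(motion=[[[-0.003,0,0.001],0],[[-0.006,0,0.001],0],[[-0.008,0,0.002],0],[[-0.011,0,0.003],0],[[-0.014,0,0.004],0],[[-0.016,0,0.005],0],[[-0.019,0,0.006],0],[[-0.021,0,0.007],0],[[-0.024,0,0.009],0],[[-0.026,0,0.01],0],[[-0.029,0,0.012],0],[[-0.031,0,0.013],0]])

```text
t: 8.43
tool_pos: [0.4919, 0.0253, 0.0969]
orientation: [-2.226, -2.217, 0.002]
force: [-7.9, 0.7, 2.1]
opening: 0.0179
```

Emit:
send_rows(motion=[[[0,0,0],0],[[0,0,0],0],[[0,0,0],0],[[0,0,0],0],[[0,0,0],0],[[0,0,0],0],[[0,0,0],0],[[0,0,0],0],[[0,0,0],0],[[0,0,0],0],[[0,0,0],0],[[0,0,0],0]])

```text
t: 9.93
tool_pos: [0.4919, 0.0251, 0.0967]
orientation: [-2.226, -2.217, 0.002]
force: [-8.4, -1.2, 0.8]
opening: 0.0181
```

```bash
python3 - <<'E'
from h import *
to([.492,.1216-.096,.097],np.pi/2-.005)
snap('side','s3',(140,100,320,280),3)
snap('top','t3',(150,150,340,280),4)
E
```

```text
t 9.93 pos [0.4919 0.0251 0.0967] yaw 1.5666 shift [ 0.0005  0.0001 -0.0003] twist 0.05 F [-8.45 -1.2   0.78] open 0.0181
```

View pics/s3.png

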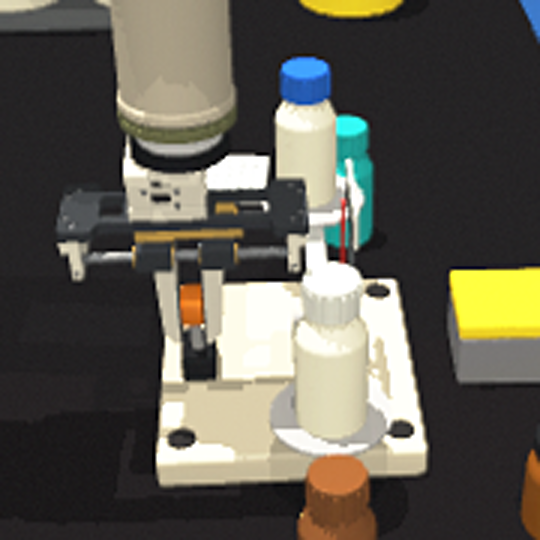

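View pics/t3.png

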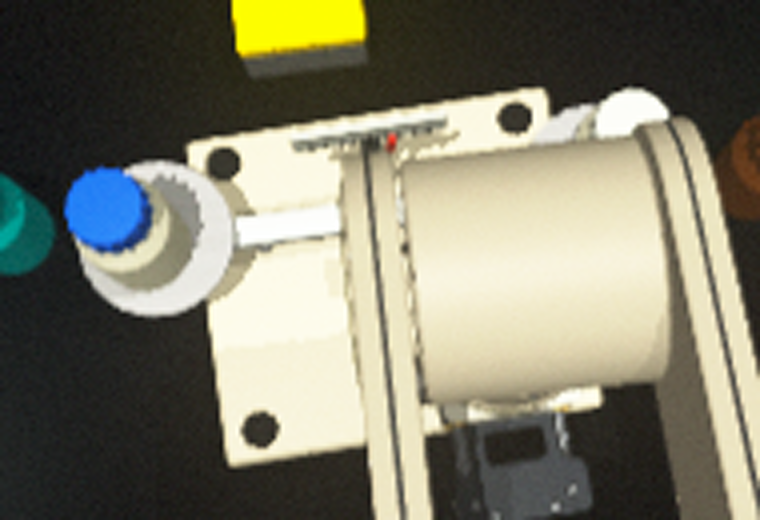

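In the side crop the blue cap went up (top row 73 to 58) and the white cap went down (250 to 265). The red pointer moved to the right. That is about the full 14 mm of travel, so the beam is on its stop, the blue-capped bottle is lighter and the red bay is right. Swinging the lever back.

Emit:
send_rows(motion=[[[0.002,0,-0.002],0],[[0.005,0,-0.003],0],[[0.007,0,-0.004],0],[[0.01,0,-0.006],0],[[0.012,0,-0.007],0],[[0.015,0,-0.008],0],[[0.018,0,-0.009],0],[[0.02,0,-0.01],0],[[0.023,0,-0.011],0],[[0.026,0,-0.012],0],[[0.028,0,-0.013],0],[[0.031,0,-0.013],0]])

```text
t: 11.52
tool_pos: [0.4921, 0.056, 0.1096]
orientation: [2.226, 2.217, -0.003]
force: [-8.9, -2.9, 0.9]
opening: 0.0182
```

Emit:
send_rows(motion=[[[0.003,0,-0.001],0],[[0.006,0,-0.001],0],[[0.008,0,-0.001],0],[[0.011,0,-0.002],0],[[0.014,0,-0.002],0],[[0.017,0,-0.002],0],[[0.02,0,-0.002],0],[[0.023,0,-0.002],0],[[0.025,0,-0.001],0],[[0.028,0,-0.001],0],[[0.031,0,-0.001],0],[[0.034,0,0],0]])

```text
t: 13.02
tool_pos: [0.4923, 0.0902, 0.11]
orientation: [2.226, 2.217, -0.002]
force: [-9.0, -2.3, 2.9]
opening: 0.0179
```

Emit:
send_rows(motion=[[[0.003,0,0.001],0],[[0.006,0,0.001],0],[[0.008,0,0.002],0],[[0.011,0,0.003],0],[[0.014,0,0.004],0],[[0.016,0,0.005],0],[[0.019,0,0.006],0],[[0.021,0,0.007],0],[[0.024,0,0.009],0],[[0.026,0,0.01],0],[[0.029,0,0.012],0],[[0.032,0,0.014],0]])

```text
t: 14.52
tool_pos: [0.4925, 0.1225, 0.0961]
orientation: [-2.226, -2.217, 0.001]
force: [-8.3, -0.8, 3.4]
opening: 0.018
```

Emit:
send_rows(motion=[[[0,0,0],0],[[0,0,0],0],[[0,0,0],0]])

```text
t: 14.9
tool_pos: [0.4925, 0.1226, 0.096]
orientation: [-2.226, -2.217, 0.001]
force: [-9.0, -0.5, 1.9]
opening: 0.0179
```

```bash
python3 - <<'E'
from h import *
to([.492,.1216,.097],np.pi/2-.005)
snap('side','s4',(140,100,320,280),3)
E
```

```text
t 14.9 pos [0.4925 0.1226 0.096 ] yaw 1.5668 shift [-0.001  -0.0005 -0.001 ] twist 0.06 F [-8.98 -0.54  1.91] open 0.0179
```

View pics/s4.png

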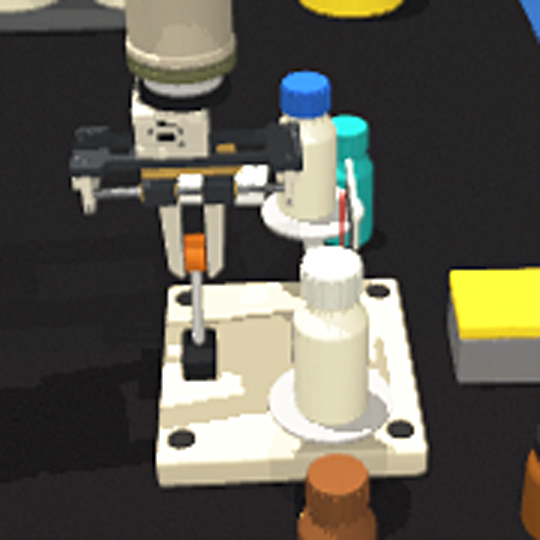

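The beam is arrested and level again: both caps are back at their starting rows (73 and 250) and the lever is leaning left. Releasing the knob and rising.

Emit:
send_rows(motion=[[[0,0,0],0],[[0,0,0],0],[[0,0,0],0],[[0,0,-0.02],0],[[0,0,-0.06],0],[[0,0,-0.12],0],[[0,0,-0.18],0],[[0,0,-0.21],0],[[0.0,0.03,-0.22],0],[[0,0.05,-0.22],0],[[0,0.05,-0.22],0],[[0,0.05,-0.22],0]], jaw=0.06)

```text
t: 16.45
tool_pos: [0.5424, 0.1225, 0.3153]
orientation: [-2.226, -2.217, 0.001]
force: [-0.5, -0.8, 0.1]
opening: 0.0597
```

```bash
python3 - <<'E'
from h import *
to([.5933,.2213,.30],np.pi/2-.005)
snap('top','t5'); im=cv2.imread('pics/t5_full.png'); cv2.imwrite('pics/t5.png',cv2.resize(im[150:280,130:340],None,fx=3.8,fy=3.8,interpolation=cv2.INTER_CUBIC))
s=monitor.read_state(); snap('wrist','w5')
m=eyes.camera_model('wrist');r=R.from_rotvec(s['orientation']).as_matrix()
T=np.eye(4);T[:3,:3]=r;T[:3,3]=s['tool_pos'];T=T@m['mount']
im=cv2.imread('pics/w5_full.png')[:,:,::-1].copy()
for st,c,k in blobs(im,(105,150,60),(125,255,255),100):
    (u,v),rad=cv2.minEnclosingCircle(np.argwhere(k)[:,::-1].astype(np.float32))
    d=T[:3,:3]@np.linalg.inv(m['mtx'])@[u,v,1]; print(st,c,(u,v),rad,T[:3,3]+d*(.23-T[2,3])/d[2], T[:3,3]+d*(.216-T[2,3])/d[2])
E
```

```text
t 16.45 pos [0.5424 0.1225 0.3153] yaw 1.5667 shift [0.099  0.0505 0.0153] twist 0.05 F [-0.46 -0.8   0.05] open 0.0597
[293, 21, 64, 66, 3098] [324.7, 54.0] (324.0946044921875, 54.0405387878418) 34.012977600097656 [0.59263244 0.22031786 0.23      ] [0.59544459 0.22178634 0.216     ]
```

View pics/w5.png

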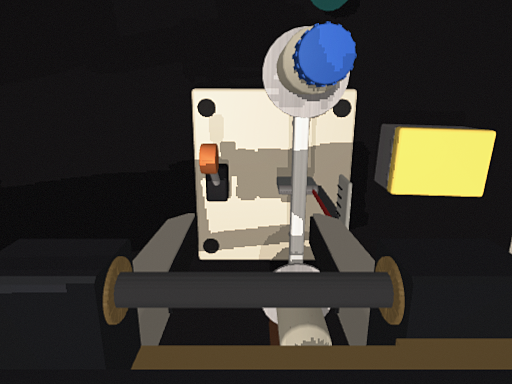

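View pics/t5.png

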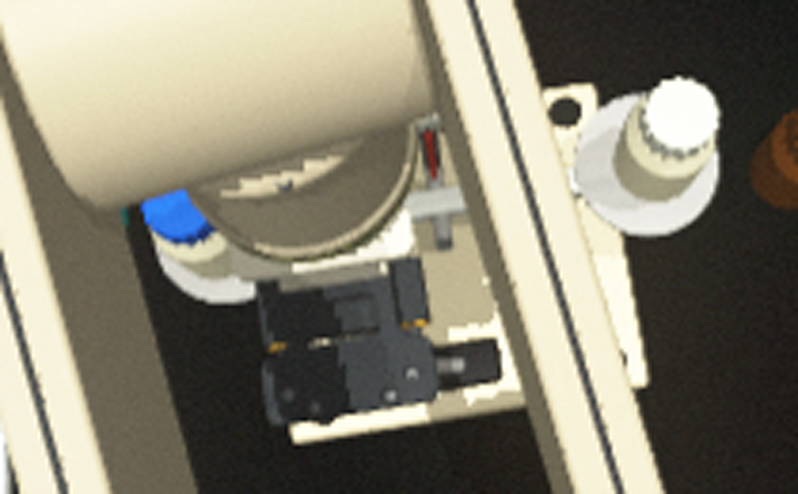

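The wrist view puts the blue cap at (324,54), which gives (0.593, 0.221) and agrees with the top camera. The lever is still leaning left at the arrest. Approaching the cap.

Emit:
send_rows(motion=[[[0.05,0.025,0],0],[[0.098,0.0505,0],0],[[0.098,0.0505,0.02],0],[[0.098,0.0505,0.05],0],[[0.098,0.0505,0.08],0],[[0.098,0.0505,0.1],0],[[0.098,0.0505,0.116],0],[[0.098,0.0505,0.116],0],[[0.098,0.0505,0.116],0]], jaw=0.085)

```text
t: 17.68
tool_pos: [0.5943, 0.2204, 0.2009]
orientation: [2.225, 2.216, 0.002]
force: [-0.3, -0.4, 1.1]
opening: 0.0849
```

```bash
python3 - <<'E'
from h import *
to([.593,.221,.199],np.pi/2-.005)
snap('side','s6',(160,60,320,220),3.5)
E
```

```text
t 17.68 pos [0.5943 0.2204 0.2009] yaw 1.5666 shift [ 0.0006 -0.0013  0.0019] twist 0.05 F [-0.25 -0.43  1.09] open 0.0849
```

View pics/s6.png

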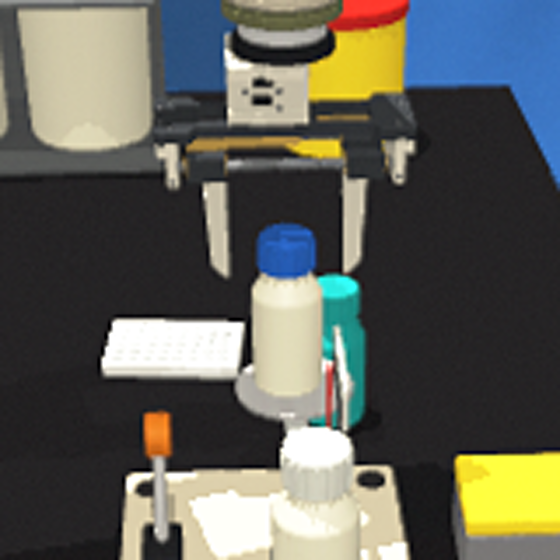

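The fingers (crop columns 220 and 350) straddle the blue cap at (287,250). Closing, then a short lift.

Emit:
send_rows(motion=[[[0.0005,-0.001,0.001],0],[[0.0005,-0.001,0.001],0],[[0.0005,-0.001,0.001],0],[[0.0005,-0.001,0.001],0],[[0.0005,-0.001,0.001],0],[[0.0005,-0.001,0.001],0],[[0.0005,-0.001,0.001],0]], jaw=0.03, squeeze=25)

```text
t: 18.6
tool_pos: [0.5928, 0.2208, 0.1986]
orientation: [2.226, 2.217, 0.0]
force: [0.5, 0.2, -0.2]
opening: 0.0415
```

Emit:
send_rows(motion=[[[0,0,-0.005],0],[[0,0,-0.015],0],[[0,0,-0.03],0],[[0,0,-0.05],0],[[0,0,-0.08],0],[[0,0,-0.11],0],[[0,0,-0.13],0],[[0,0,-0.15],0],[[0,0,-0.15],0],[[0,0,-0.15],0]])

```text
t: 19.85
tool_pos: [0.5926, 0.2208, 0.3484]
orientation: [-2.226, -2.217, 0.0]
force: [0.5, 0.1, -2.1]
opening: 0.042
```

```bash
python3 - <<'E'
from h import *
to([.4526,-.3005,.35],np.pi/2-.005)
snap('side','s7',(120,20,320,220),2.9)
E
```

```text
t 19.85 pos [0.5926 0.2208 0.3484] yaw 1.5667 shift [-0.5219 -0.1379 -0.0016] twist 0.05 F [ 0.5   0.11 -2.05] open 0.042
```

View pics/s7.png

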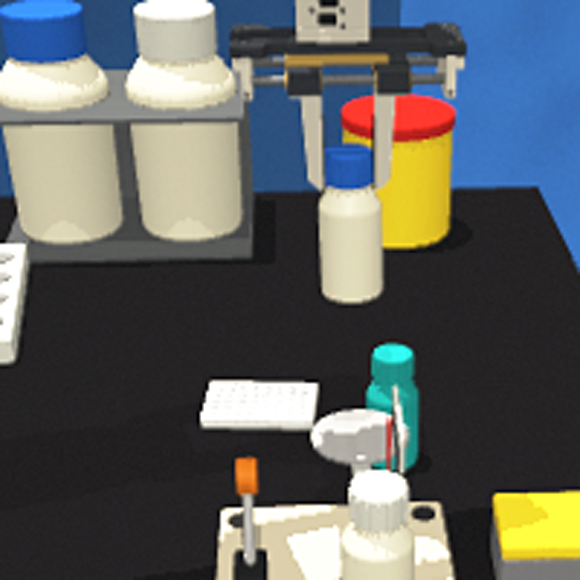

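The bottle is held upright, and the wrist force of about 2.1 N also points to less than 0.25 kg. Carrying it to the red bay, passing in front of the balance.

Emit:
send_rows(motion=[[[-0.02,-0.03,0],0],[[-0.05,-0.07,0],0],[[-0.09,-0.11,0],0],[[-0.13,-0.138,0],0],[[-0.18,-0.138,0],0],[[-0.23,-0.138,0],0],[[-0.28,-0.138,0],0],[[-0.33,-0.138,0],0],[[-0.38,-0.138,0],0],[[-0.43,-0.138,0],0],[[-0.47,-0.138,0],0],[[-0.5,-0.138,0],0]])

```text
t: 21.4
tool_pos: [0.4519, -0.2802, 0.3472]
orientation: [-2.226, -2.214, 0.001]
force: [-0.3, -0.1, -3.1]
opening: 0.0416
```

Emit:
send_rows(motion=[[[-0.015,0,0.02],0],[[-0.022,0,0.05],0],[[-0.022,0,0.08],0],[[-0.022,0,0.11],0],[[-0.022,0,0.14],0],[[-0.022,0,0.16],0],[[-0.022,0,0.17],0],[[-0.022,0,0.17],0],[[-0.022,0,0.17],0]])

```text
t: 22.52
tool_pos: [0.4532, -0.3011, 0.1799]
orientation: [2.224, 2.216, 0.0]
force: [0.4, -0.1, -2.2]
opening: 0.0416
```

```bash
python3 - <<'E'
from h import *
to([.4526,-.3005,.104],np.pi/2-.005)
snap('side','s8',(110,180,310,384),2.9)
s=monitor.read_state(); snap('wrist','w8')
snap('top','t8',(320,140,440,280),4)
im=cv2.imread('pics/s8_full.png')[:,:,::-1].copy()
for st,c,k in blobs(im,(105,150,60),(125,255,255),100): print(st,c)
E
```

```text
t 22.52 pos [ 0.4532 -0.3011  0.1799] yaw 1.5668 shift [ 0.0006 -0.0006  0.0759] twist 0.06 F [ 0.43 -0.09 -2.24] open 0.0416
[120, 0, 339, 126, 25200] [331.1, 49.8]
[161, 267, 27, 29, 611] [174.1, 280.7]
```

View pics/s8.png

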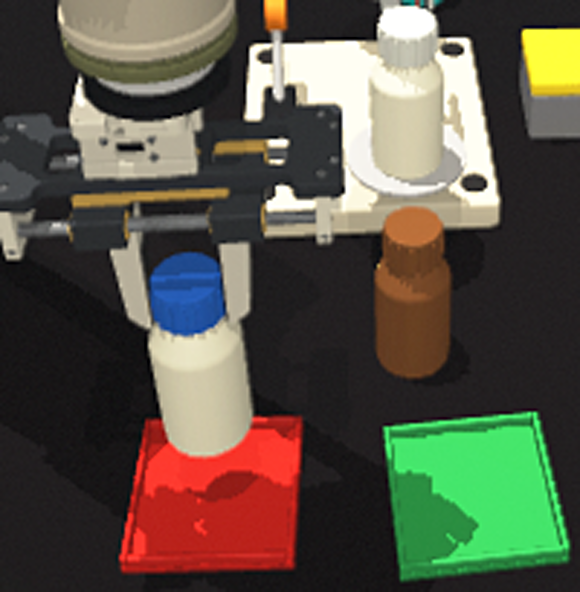

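View pics/w8.png

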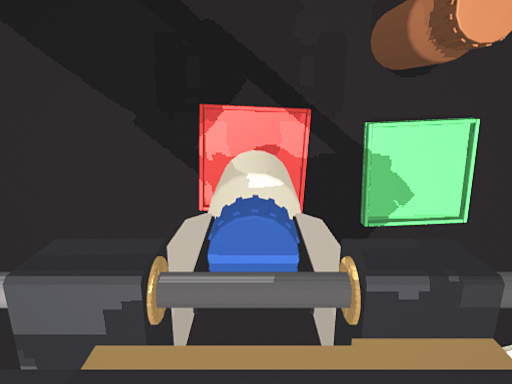

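```bash
python3 - <<'E'
from h import *
f=lambda p:((proj('side',p)-[110,180])*2.9).round(1)
x,y=.4532,-.3011
print(f([x,y,.211]),f([x,y,.081]),'tray centre',f([.4526,-.3005,.004]))
E
```

```text
[185.7 274.6] [206.2 419.9] tray centre [215.8 493.2]
```

The predicted upright axis, (186,275) to (206,420), matches what I see, so the bottle hangs straight over the tray. Lowering it.

Emit:
send_rows(motion=[[[0,0,0.015],0],[[0,0,0.03],0],[[0,0,0.045],0],[[0,0,0.055],0],[[0,0,0.063],0],[[0,0,0.068],0],[[0,0,0.071],0],[[0,0,0.073],0],[[0,0,0.0745],0],[[0,0,0.0755],0],[[0,0,0.0755],0]])

```text
t: 24.05
tool_pos: [0.4526, -0.3007, 0.1031]
orientation: [2.226, 2.217, -0.0]
force: [-0.1, 0.5, -1.8]
opening: 0.0415
```

Nothing yet touches the floor (the force is still about -1.8 N). Lowering in small steps.

Emit:
send_rows(motion=[[[0,0,0.001],0],[[0,0,0.001],0],[[0,0,0.002],0],[[0,0,0.002],0]])

```text
t: 24.55
tool_pos: [0.4532, -0.3012, 0.1025]
orientation: [2.225, 2.216, -0.0]
force: [-1.6, 1.3, 7.6]
opening: 0.0415
```

Contact (force +7.6 N). Easing up 1 mm, opening slowly and backing off.

Emit:
send_rows(motion=[[[0,0,-0.0008],0],[[0,0,-0.001],0]])

```text
t: 24.8
tool_pos: [0.4529, -0.3009, 0.1025]
orientation: [2.225, 2.216, 0.0]
force: [-0.0, 0.2, 3.3]
opening: 0.0417
```

Emit:
send_rows(motion=[[[0,0,0],0],[[0,0,0],0],[[0,0,0],0],[[0,0,0],0],[[0,0,-0.01],0],[[0,0,-0.03],0],[[0,0,-0.06],0],[[0,0,-0.1],0],[[0,0,-0.15],0],[[0,0,-0.2],0],[[0,0,-0.2],0]], jaw=0.085)

```text
t: 26.18
tool_pos: [0.4544, -0.3021, 0.3086]
orientation: [2.219, 2.21, 0.002]
force: [0.1, -1.1, -1.1]
opening: 0.0849
```

```bash
python3 - <<'E'
from h import *
to([.4526,-.3005,.3],np.pi/2-.005)
snap('side','s9',(110,110,360,384),2.1)
f=lambda p:((proj('side',p)-[110,110])*2.1).round(1)
print('exp cap',f([.4526,-.301,.134]))
E
```

```text
t 26.18 pos [ 0.4544 -0.3021  0.3086] yaw 1.5667 shift [ 0.0016 -0.0018  0.0086] twist 0.05 F [ 0.11 -1.08 -1.1 ] open 0.0849
exp cap [142.9 410.6]
```

View pics/s9.png

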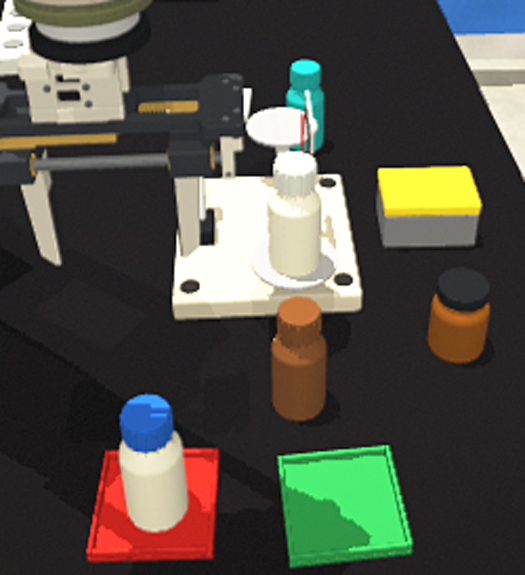

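The bottle stands upright and released in the red bay, cap at (147,408). I'll retract a little so the lever can be checked.

Emit:
send_rows(motion=[[[-0.06,-0.05,0],0],[[-0.12,-0.09,0],0],[[-0.18,-0.09,0],0],[[-0.18,-0.09,0],0],[[-0.18,-0.09,0],0]])

```text
t: 26.85
tool_pos: [0.3606, -0.4808, 0.2998]
orientation: [-2.226, -2.212, -0.001]
force: [-0.3, -0.6, -0.2]
opening: 0.0849
```

```bash
python3 - <<'E'
from h import *
snap('top','t10',(100,100,440,290),2.3)
im=cv2.imread('pics/t10_full.png')[:,:,::-1].copy()
for nm,lo,hi in [('blue',(105,150,60),(125,255,255)),('orange',(5,180,150),(16,255,255)),('yellow',(25,180,100),(32,255,255))]:
    for st,c,k in blobs(im,lo,hi): print(nm,st,c, cast('top',c,.134).round(4) if nm=='blue' else '')
E
```

```text
blue [436, 89, 33, 36, 96] [451.7, 106.6] [ 0.7483 -0.4849  0.134 ]
blue [399, 223, 22, 19, 316] [409.4, 232.5] [ 0.4544 -0.2983  0.134 ]
orange [225, 242, 14, 9, 81] [231.8, 246.2] 
yellow [205, 117, 37, 47, 1431] [222.8, 140.1]
```

View pics/t10.png

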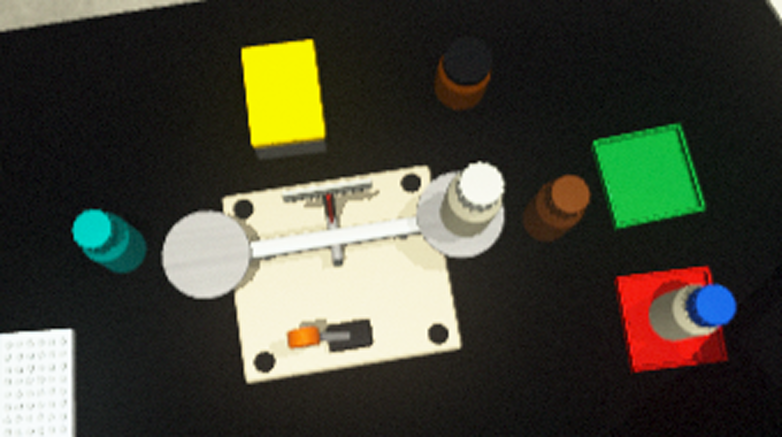

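The lever knob is at (231.8,246.2), which is its starting pixel. The bottle is at (0.454,-0.298), about 3 mm from the centre of the red bay, and the other objects have not moved.

```bash
python3 -c "
from plant import ticket
print(ticket.close_job())"
```

```text
the job is handed in; nothing more can be done
None
```

The blue-capped bottle was lighter than the reference, and it now stands upright and released in the red bay. I handed the job in at about 27 s; the hand-in gave no verdict.

- **Weighing:** I swung the lever over in about 4.5 s. The blue-capped side rose and the white-capped reference sank through the beam's full travel. The lever went back in another 4.5 s, and the beam was level again before I touched the bottle. The wrist read about 2 N while lifting it, which fits a bottle lighter than 0.25 kg.
- **Last checks:** The bottle is about 3 mm from the centre of the red bay. The knob is at its starting pixel, the reference stands on its pan, and the tip box, jar and plate look unmoved. The gripper is open and clear of everything.
- **Small disagreements:** While I held the knob there was a steady sideways force of about 8–9 N from a slight offset. When I set the bottle down, the contact force briefly reached 7.6 N, and I eased it off to about 3 N before opening the fingers. No check failed.

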